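# Present a display board over the end of the staging ledge

### The job

A display board lies askew on the raised metal ledge. With the fingertips, first push the larger of the two boards on the ledge back until its long side lies along the back fence, then slide it along the fence towards the open end (the right-hand end, without a stop) until about a third of its length sticks out, so that the next fitter can take it by the edge. Only push it, never pinch or lift it, leave it lying flat against the fence, and leave the smaller board and the other things on the bench where they are.

Things in the scene. Friction and masses are not known exactly. Their poses are not given: they have to be found in the camera images.
- ledge: Raised ledge fixed to the bench: bare metal plate 130 mm deep (x) by 380 mm long (y), top 40 mm above the bench. Origin: centre of its underside, on the bench; x points to the back fence, y along the ledge to the end stop (left seen from the robot). Fence and stop rise 16 mm above the plate; fence 10 mm thick, front face at x = 55 mm; stop's inner face at y = 180 mm. Front and -y end are open.
- ledge_end (a point): Point on the top face at the open end's edge (ledge x = +30 mm, y = -190 mm, z = 40 mm); axes as the ledge's. A board flush with the fence has its centre at x = 0 in this frame.
- board: The larger display board, loose: flat green circuit board with a black display, 49 mm (x) by 94 mm (y) by 6 mm thick, about 0.04 kg. Origin: centre of its underside; z up. It starts flat on the ledge, clear of the fence, askew by up to 0.3 rad (its y roughly along the ledge's y). Its sides may be pushed anywhere.
- board_edge (a point): Middle of the board's leading short edge (board y = -47 mm), at its underside: the edge that must come out over the open end. Axes as the board's.
- small_board: The smaller board, 38 x 72 x 6 mm, loose, otherwise like the larger one; it lies at the front of the ledge near the open end, beside the way along the fence; leave it. Origin: centre of its underside.
- tape: Red roll of tape lying flat on the bench in front of the ledge, 64 mm across, 18 mm high; origin: centre of its underside. Leave it.
- dish: Round steel dish of screws on the bench in front of the ledge, 66 mm across, 18 mm high; origin: centre of its underside. Leave it.
- screwdriver: Screwdriver with red handle lying behind the ledge, 165 mm long (its y), 21 mm thick; origin: centre of its underside. Leave it.
- cutters: Flush cutters lying behind the ledge, 43 x 121 x 10 mm; origin: centre of the underside. Leave them.
- glue: Small white glue bottle with red nozzle standing behind the ledge, 40 mm across, 128 mm tall; origin: centre of its underside. Leave it.
Not all that is in view belongs to the job. What is shaped like the board but red is not meant.

How it is judged:
By the outcome, as a careful person would: the job done as asked, in the order asked, and still so for the second after the job is handed in, with the robot touching nothing.
It also fails if it takes over 45 s, if anything falls off the work surface, if the arm or the gripper's body presses on something with over 40 N, if the wrist force passes 120 N, or if a joint passes its speed limit or range.

### The arm

A 6-joint arm with a two-finger parallel gripper is mounted at the origin on the work surface; the furniture and walls round the work are solid. World frame = base frame: x ahead of the robot, y to its left, z up, the work surface at z = 0. Lengths are in m, angles in degrees, forces in N, time in s.
With the tool pointing down it reaches from about 0.35 to 0.875 m from the base axis. Payload 4.2 kg.
Tool frame: the origin (TCP) lies between the finger pads; the fingertips stand 8 mm ahead of it and the grasp point (between the pads) lies 11 mm behind it; x points along the fingers, y is the direction in which the jaws open and shut, and the axes are right-handed (so a half turn about x gives the same grasp; the last joint's range is limited). The gripper opens to 87 mm and grips with 3 to 60 N. Pads are 19 mm wide; open, the fingers measure 117 mm over their backs; the gripper's body (75 mm by 190 mm) begins 51 mm behind the grasp point.
Start: joints at [-58.178, 22.042, 0.453, 0, -68.411, -14.817], TCP at [0.183, -0.598, 0.231] pointing down, gripper open.
Joint ranges: [-179.83, 179.83], [-69.29, 118.12], [-61.27, 80.66], [-181.25, 117.63], [-171.15, -9.14], [-177.46, 177.46]. Speed limits (degrees/s): [159.86, 159.86, 180, 180, 180, 180].

### API

Orientations are given as a 3x3 rotation matrix whose columns are the frame's x, y, z axes.
In Python, from station import r gives the robot as it stands. The module is installed in compiled form; this text tells all that it offers.
- The arm moves only by the tool move_arm, never from a script. Its argument "increments" is one flat list of numbers, 7 for each row, row after row: the turn, a rotation vector about the tool's x, y, z in degrees, then the shift along the tool's x, y, z in m, then the finger opening in m, from 0 to 0.087. A call has 1 to 12 rows; each row is the pose to reach, as a shift and turn from the pose commanded when the call began, along the tool's axes at that moment; what a row does not reach only later rows make up. A row lasts 1/12 s, in which the tool goes at most 41.7 mm and 7.16 degrees, less where a joint would pass 70% of its speed; a pose out of reach is approached as far as the arm can. A call with a gripper value outside its range is refused whole. The fingers move at their own pace and stop on an object; the grip force is fixed at half the most. Time passes only in rows, so rows that repeat a pose let the fingers close. It gives the time, the measured TCP pose, the force and the opening at its end, in the units of the state.
- r.sense(): the state, without advancing time (a new reading comes with each control period).
- r.capture(name): name is "scene" or "top" or "wrist"; returns the picture (400x640x3 uint8, red, green, blue); there is no depth.
- r.calibration(name): a dict with "fx", "fy", "cx", "cy" (pixels), "rvec" (rotation vector, rad) and "tvec" (3), from world to camera coordinates, as OpenCV has them; the wrist camera has in their place "tool_from_camera" (4x4, takes a point from camera to tool coordinates, whose origin is the TCP and whose axes are the tool frame's). Camera axes: x right, y down, z forward; pixel columns grow to the right and rows downward; lengths in m; the calibration is good to about 2 mm. A picture is of the moment at which its call begins: read the wrist's pose just before it. calibration takes no time and is no camera call.
- r.finish_job(): hands the job in, once; it reports no verdict.
The state is a dict: "time_s": time; "joints": joint angles; "joint_velocities": joint speeds; "effort": joint torques, N m; "tcp_pos": TCP position; "ee_rot": TCP orientation; "wrist_force": force on the tool from outside, world axes, zero at the start; "moment": the same for the moment, N m; "gripper_width": opening from 0.0 (shut) to 1.0 (fully open).
Only numpy, scipy, OpenCV 4.12 (cv2) and the standard library are available. Lean on these libraries where they do the work, as an engineer would, in place of code of your own. Each camera call takes 0.05 s, during which the arm holds its last target.

## Working session

There is one attempt and no reset: what is moved stays moved. The work goes in short steps, Python scripts to look and compute and a tool call to move; the robot and the scene stay as the last step left them, time stands still between calls to the robot, and variables do not carry over. Pictures are saved under pics/ and viewed, and the job is handed in when it is done.

Besides the shell and the picture viewer there is one more tool, called after "Call:" by a JSON object that holds its "api" and its "payload". move_arm: Moves the arm, as the interface text tells. Its arguments: {"type":"object","properties":{"increments":{"type":"array","items":{"type":"number"}}},"required":["increments"]}

```bash
mkdir -p pics
python3 - <<'E'
from station import r
import cv2,numpy as np
s=r.sense();print(s)
for n in("scene","top"):
    im=r.capture(n);cv2.imwrite(f"pics/{n}0.png",im[:,:,::-1]);print(n,r.calibration(n))
print(r.calibration("wrist"))
E
```

```text
{'time_s': 0.0, 'joints': array([-5.81770301e+01,  2.20890505e+01,  3.77185485e-01, -2.87450878e-02,
       -6.84119209e+01, -1.48175765e+01]), 'joint_velocities': array([ 0.13933742, -0.09791918, -0.03022616,  0.06374727, -0.01075547,
       -0.09795956]), 'effort': array([-9.94534312e-04, -3.90662098e+01,  1.87408465e+01,  4.22011122e+00,
        1.10124220e-02, -2.08913302e-04]), 'tcp_pos': array([ 0.18263143, -0.59708206,  0.22946054]), 'ee_rot': array([[-7.42805067e-04, -2.92283898e-01,  9.56331308e-01],
       [ 2.08165920e-03,  9.56329048e-01,  2.92284824e-01],
       [-9.99997557e-01,  2.20786652e-03, -1.01930597e-04]]), 'wrist_force': array([-0.03724497, -0.32770728,  0.12495266]), 'moment': array([ 0.02616955, -0.0121746 ,  0.02333156]), 'gripper_width': 1.0043215656542661}
scene {'fx': 497.00125665397485, 'fy': 497.00125665397485, 'cx': 321.80081522683764, 'cy': 201.009407721004, 'rvec': array([ 1.00105688, -2.54924539,  0.90535108]), 'tvec': array([0.42714295, 0.3308716 , 1.01030133])}
top {'fx': 513.0123923620874, 'fy': 513.0123923620874, 'cx': 313.81638874042835, 'cy': 200.0914347627547, 'rvec': array([ 2.13962856, -2.09120535,  0.20850372]), 'tvec': array([0.02009382, 0.57441569, 1.03640428])}
{'fx': 313.51258934575037, 'fy': 313.51258934575037, 'cx': 320.5376324629006, 'cy': 197.65497423945737, 'tool_from_camera': array([[-5.45797297e-04, -2.59912495e-01,  9.65632020e-01,
        -1.53800233e-01],
       [ 9.99999414e-01,  7.61104823e-04,  7.70083858e-04,
        -1.59613093e-04],
       [-9.35101604e-04,  9.65631874e-01,  2.59911927e-01,
        -7.00593911e-02],
       [ 0.00000000e+00,  0.00000000e+00,  0.00000000e+00,
         1.00000000e+00]])}
```

View pics/scene0.png

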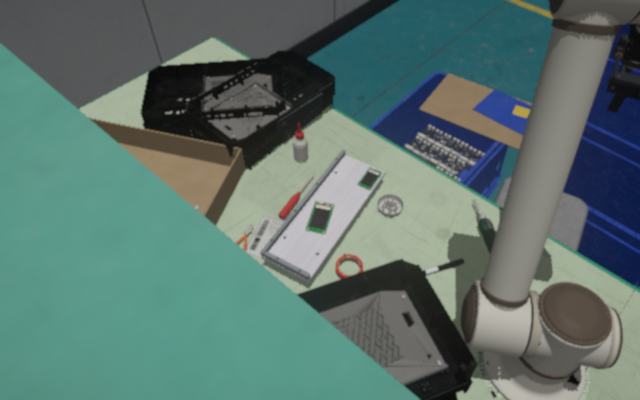

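View pics/top0.png

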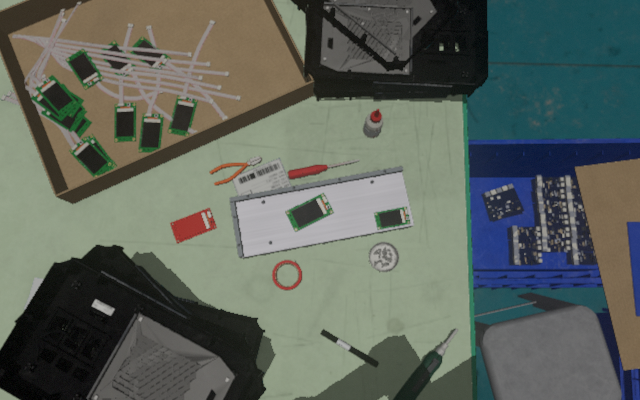

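The top view shows the ledge with its fence at the top edge and the stop at the left (x≈236). The larger board is at (310,212), the smaller one at (393,217), the open end at about (408,195), and the tape and dish in front. Next I'll measure these.

```bash
cat > h.py <<'E'
import cv2,numpy as np
from station import r
def cam(n):
    c=r.calibration(n);K=np.array([[c['fx'],0,c['cx']],[0,c['fy'],c['cy']],[0,0,1.]])
    if n=='wrist':
        s=r.sense();T=np.eye(4);T[:3,:3]=s['ee_rot'];T[:3,3]=s['tcp_pos'];M=T@c['tool_from_camera']
        return K,M[:3,:3],M[:3,3]
    R=cv2.Rodrigues(c['rvec'])[0];return K,R.T,-R.T@c['tvec']
def ray(C,uv,z):
    K,R,o=C;uv=np.atleast_2d(uv).astype(float)
    d=np.c_[uv,np.ones(len(uv))]@np.linalg.inv(K).T@R.T
    return o+d*((z-o[2])/d[:,2])[:,None]
def proj(C,P):
    K,R,o=C;p=(np.atleast_2d(P)-o)@R@K.T;return p[:,:2]/p[:,2:]
def green(im):
    h=cv2.cvtColor(im,cv2.COLOR_RGB2HSV);return h
E
python3 - <<'E'
from h import *
im=cv2.cvtColor(cv2.imread('pics/top0.png'),cv2.COLOR_BGR2RGB)
C=cam('top');print(C[2])
crop=im[155:265,220:425];cv2.imwrite('pics/crop0.png',cv2.resize(crop[:,:,::-1],None,fx=3.9,fy=3.9,interpolation=cv2.INTER_CUBIC))
hsv=cv2.cvtColor(im,cv2.COLOR_RGB2HSV)
# plate mask: bright bluish white low saturation
for p in [(270,225),(350,200),(310,205),(300,220),(360,180),(420,180),(393,210)]:
    print(p,im[p[1],p[0]],hsv[p[1],p[0]])
m=((hsv[:,:,0]>40)&(hsv[:,:,0]<85)&(hsv[:,:,1]>120)).astype(np.uint8)
m[:155]=0;m[265:]=0;m[:,:225]=0;m[:,425:]=0
m=cv2.morphologyEx(m,cv2.MORPH_CLOSE,np.ones((7,7)))
for c in cv2.findContours(m,cv2.RETR_EXTERNAL,cv2.CHAIN_APPROX_NONE)[0]:
    if cv2.contourArea(c)<80: continue
    b=cv2.boxPoints(cv2.minAreaRect(c));w=ray(C,b,.046);print(cv2.contourArea(c),b.round(1).tolist(),w.round(4).tolist(),w.mean(0).round(4))
    print(np.linalg.norm(w[0]-w[1]),np.linalg.norm(w[1]-w[2]))
E
```

```text
[0.35755189 0.02793053 1.12954306]
(270, 225) [177 176 179] [130   4 179]
(350, 200) [172 170 174] [135   6 174]
(310, 205) [54 54 52] [30  9 54]
(300, 220) [55 54 53] [15  9 55]
(360, 180) [177 175 178] [140   4 178]
(420, 180) [136 147 127] [ 47  35 147]
(393, 210) [56 99 65] [ 66 111  99]
```

View pics/crop0.png

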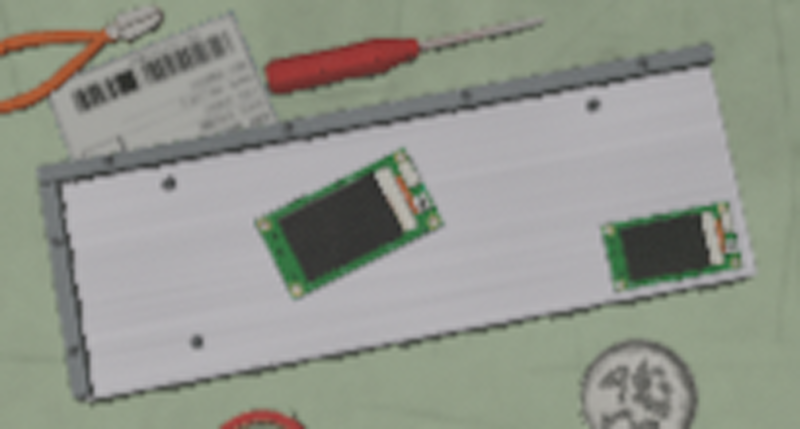

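The crop shows the plate with the board's corners (crop px) at about (258,222), (404,150), (441,222), (295,297). The small board sits at the front right corner. I'll take the edges with masks.

```bash
cat >> h.py <<'E'
def lines(C,im,region):
    pass
def measure(im,C,x0=225,x1=425,y0=155,y1=265,thr=145,show=False):
    hsv=cv2.cvtColor(im,cv2.COLOR_RGB2HSV)
    pl=((hsv[:,:,1]<16)&(hsv[:,:,2]>thr)).astype(np.uint8)
    k=np.zeros_like(pl);k[y0:y1,x0:x1]=pl[y0:y1,x0:x1]
    return k
E
python3 - <<'E'
from h import *
im=cv2.cvtColor(cv2.imread('pics/top0.png'),cv2.COLOR_BGR2RGB)
C=cam('top')
hsv=cv2.cvtColor(im,cv2.COLOR_RGB2HSV)
k=measure(im,C)
n,l,st,ce=cv2.connectedComponentsWithStats(k);i=1+np.argmax(st[1:,4]);k=(l==i).astype(np.uint8);print(st[i])
cs,_=cv2.findContours(k,cv2.RETR_EXTERNAL,cv2.CHAIN_APPROX_NONE)
c=max(cs,key=cv2.contourArea)
q=cv2.approxPolyDP(cv2.convexHull(c),6,True)[:,0];print(q.tolist());w=ray(C,q,.04);print(w.round(4).tolist())
print(np.linalg.norm(np.roll(w,-1,0)-w,axis=1).round(4))
hull=np.zeros_like(k);cv2.fillConvexPoly(hull,cv2.convexHull(c),1)
obj=hull*(1-k);obj=cv2.morphologyEx(obj,cv2.MORPH_OPEN,np.ones((3,3)))
for c in cv2.findContours(obj,cv2.RETR_EXTERNAL,cv2.CHAIN_APPROX_NONE)[0]:
    if cv2.contourArea(c)<100: continue
    b=cv2.boxPoints(cv2.minAreaRect(c));w=ray(C,b,.044);print(cv2.contourArea(c),b.round(1).tolist(),w.round(4).tolist(),w.mean(0).round(4))
    print(np.linalg.norm(w[0]-w[1]),np.linalg.norm(w[1]-w[2]))
E
```

```text
[ 236  173  178   84 7711]
[[402, 173], [413, 225], [244, 256], [237, 202]]
[[0.6422, -0.1583, 0.04], [0.5277, -0.1807, 0.04], [0.453, 0.1785, 0.04], [0.5693, 0.1995, 0.04]]
[0.1167 0.3669 0.1181 0.3652]
559.5 [[373.29998779296875, 211.8000030517578], [406.8999938964844, 206.1999969482422], [409.8999938964844, 224.1999969482422], [376.29998779296875, 229.8000030517578]] [[0.5538, -0.0951, 0.044], [0.5677, -0.1673, 0.044], [0.5286, -0.1732, 0.044], [0.5149, -0.1015, 0.044]] [ 0.5413 -0.1343  0.044 ]
0.0735842561584744 0.039489580789216286
920.5 [[284.6000061035156, 211.0], [323.79998779296875, 192.10000610351562], [333.79998779296875, 212.6999969482422], [294.5, 231.6999969482422]] [[0.5511, 0.0956, 0.044], [0.5948, 0.0121, 0.044], [0.5498, -0.0102, 0.044], [0.5069, 0.0728, 0.044]] [0.5506 0.0426 0.044 ]
0.0942740388857181 0.0501562540657957
```

```bash
cat >> h.py <<'E'
def fit(C,pts,z):
    w=ray(C,pts,z)[:,:2].astype(np.float32)
    vx,vy,x,y=cv2.fitLine(w,cv2.DIST_HUBER,0,.001,.001).ravel();return np.array([vx,vy]),np.array([x,y])
E
python3 - <<'E'
from h import *
im=cv2.cvtColor(cv2.imread('pics/top0.png'),cv2.COLOR_BGR2RGB)
C=cam('top');g=cv2.cvtColor(im,cv2.COLOR_RGB2GRAY).astype(float)
hsv=cv2.cvtColor(im,cv2.COLOR_RGB2HSV)
k=measure(im,C)
# fence base: first plate pixel per column, front: last
up=[];lo=[]
for u in list(range(245,280))+list(range(340,398)):
    v=np.where(k[:,u])[0];up.append((u,v[0]-.5))
for u in range(250,370):
    v=np.where(k[:,u])[0];lo.append((u,v[-1]+.5))
le=[];ri=[]
for v in range(212,245):
    u=np.where(k[v])[0];le.append((u[0]-.5,v))
for v in range(178,203):
    u=np.where(k[v])[0];ri.append((u[-1]+.5,v))
for n,p in(('fence',up),('front',lo),('stop',le),('end',ri)):
    d,o=fit(C,p,.04);a=np.degrees(np.arctan2(d[1],d[0]));print(n,a.round(2),o.round(4))
a=np.radians(11.5);ex=np.array([np.cos(a),np.sin(a)]);ey=np.array([-ex[1],ex[0]])
for n,p in(('fence',up),('front',lo)):print(n,fit(C,p,.04)[1]@ex)
for n,p in(('stop',le),('end',ri)):print(n,fit(C,p,.04)[1]@ey)
S=cam('scene')
im2=cv2.imread('pics/scene0.png');cv2.imwrite('pics/crop1.png',cv2.resize(im2[110:290,220:420],None,fx=3.3,fy=3.3,interpolation=cv2.INTER_CUBIC))
print('glue base/top',ray(C,(373,133),0),ray(C,(376,116),.128))
E
```

```text
fence 83.52 [ 0.643  -0.0105]
front -78.07 [0.4811 0.0401]
stop 11.68 [0.5143 0.1917]
end 11.85 [ 0.6055 -0.1664]
fence 0.6279998840596297
front 0.4794612620874634
stop 0.08530580372328439
end -0.28377280348668116
glue base/top [[ 0.74635006 -0.09935861  0.        ]] [[ 0.73912939 -0.09110722  0.128     ]]
```

View pics/crop1.png

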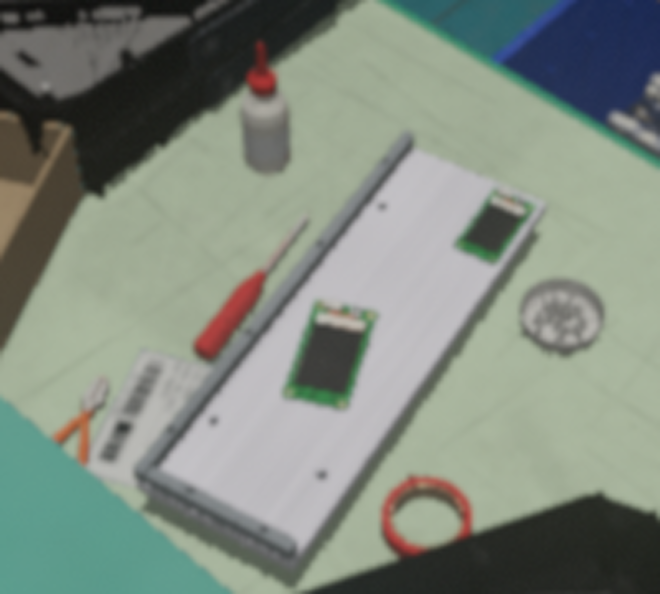

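The scene crop matches the top view. The board's connector end faces the open end, and the glue, screwdriver and cutters are behind the fence. The fence fit in the top view picked up the label, so I'll redo it and compute the approach.

Run:
```python
from h import *
im=cv2.cvtColor(cv2.imread('pics/top0.png'),cv2.COLOR_BGR2RGB)
C=cam('top')
k=measure(im,C)
n,l,st,_=cv2.connectedComponentsWithStats(k);k=(l==1+np.argmax(st[1:,4]))
up=[(u,np.where(k[:,u])[0][0]-.5) for u in list(range(245,285))+list(range(330,398))]
lo=[(u,np.where(k[:,u])[0][-1]+.5) for u in range(250,370)]
le=[(np.where(k[v])[0][0]-.5,v) for v in range(212,245)]
ri=[(np.where(k[v])[0][-1]+.5,v) for v in range(178,203)]
F={n:fit(C,p,.04) for n,p in(('fence',up),('front',lo),('stop',le),('end',ri))}
for n,(d,o) in F.items(): print(n,np.degrees(np.arctan2(d[1],d[0])).round(2))
a=np.radians(11.8);ex=np.array([np.cos(a),np.sin(a)]);ey=np.array([-ex[1],ex[0]])
f,b=F['fence'][1]@ex,F['front'][1]@ex;s,e=F['stop'][1]@ey,F['end'][1]@ey
print(f,b,f-b,s,e,s-e)
ox=((f-.055)+(b+.065))/2;oy=((s-.18)+(e+.19))/2
O=ox*ex+oy*ey;print('O',O)
open('led.py','w').write(f"import numpy as np\nyaw={a}\nO=np.array({O.tolist()})\nex=np.array({ex.tolist()})\ney=np.array({ey.tolist()})\ndef L(p):\n    d=np.asarray(p)[...,:2]-O\n    return np.stack([d@ex,d@ey],-1)\ndef W(x,y): return O+x*ex+y*ey\n")
from led import *
B=[[0.5511,.0956],[.5948,.0121],[.5498,-.0102],[.5069,.0728]]
SB=[[0.5538,-0.0951],[0.5677,-0.1673],[0.5286,-0.1732],[0.5149,-0.1015]]
print('board',L(B).round(4).tolist(),L(B).mean(0));print('small',L(SB).round(4).tolist())
t=np.r_[W(-.056,L(B).mean(0)[1]),.15]
s=r.sense();R=s['ee_rot'];print('target',t,'tool shift',R.T@(t-s['tcp_pos']))
print('turn x',np.degrees(np.arctan2(-R[0,1],R[1,1]))-11.8)
```

```text
fence -78.05
front -78.07
stop 11.68
end 11.85
0.5986496149709503 0.4791583464995134 0.11949126847143687 0.0824660037997293 -0.28670169125219325 0.36916769505192254
O [0.55227008 0.01616073]
board [[0.0151, 0.078], [0.0408, -0.0127], [-0.0078, -0.0253], [-0.0328, 0.0647]] [0.00381577 0.02618737]
small [[-0.0213, -0.1092], [-0.0224, -0.1827], [-0.0619, -0.1805], [-0.0606, -0.1075]]
target [0.4920983  0.03034291 0.15      ] tool shift [0.08052896 0.50949148 0.47938234]
turn x 5.19666550572402
```

Call:
{"api": "move_arm", "payload": {"increments": [2, 0, 0, 0, 0.17, 0.16, 0.05, 2, 0, 0, 0, 0.17, 0.16, 0.05, 2, 0, 0, 0, 0.17, 0.16, 0.05, 2, 0, 0, 0, 0.17, 0.16, 0.05, 2, 0, 0, 0, 0.17, 0.16, 0.05, 2, 0, 0, 0, 0.17, 0.16, 0.05, 5.1, 0, 0, 0, 0.34, 0.32, 0.05, 5.1, 0, 0, 0, 0.34, 0.32, 0.05, 5.1, 0, 0, 0, 0.34, 0.32, 0.05, 5.1, 0, 0, 0, 0.34, 0.32, 0.05, 5.1, 0, 0, 0, 0.34, 0.32, 0.05, 5.1, 0, 0, 0, 0.34, 0.32, 0.05]}}

```text
time_s: 1.1
tcp_pos: [0.3901, -0.1761, 0.2306]
ee_rot: [[0.001, -0.209, 0.978], [0.0, 0.978, 0.209], [-1.0, 0.0, 0.001]]
wrist_force: [-0.0, -1.5, 0.5]
gripper_width: 0.574
```

Call:
{"api": "move_arm", "payload": {"increments": [0, 0, 0, 0.04, 0.18, 0.142, 0.05, 0, 0, 0, 0.04, 0.18, 0.142, 0.05, 0, 0, 0, 0.04, 0.18, 0.142, 0.05, 0, 0, 0, 0.04, 0.18, 0.142, 0.05, 0, 0, 0, 0.04, 0.18, 0.142, 0.05, 0, 0, 0, 0.04, 0.18, 0.142, 0.05, 0, 0, 0, 0.1, 0.18, 0.142, 0.05, 0, 0, 0, 0.1, 0.18, 0.142, 0.05, 0, 0, 0, 0.1, 0.18, 0.142, 0.05, 0, 0, 0, 0.1, 0.18, 0.142, 0.05]}}

```text
time_s: 1.93
tcp_pos: [0.4907, 0.0263, 0.1299]
ee_rot: [[-0.002, -0.207, 0.978], [-0.001, 0.978, 0.207], [-1.0, -0.001, -0.003]]
wrist_force: [0.5, -0.0, 1.1]
gripper_width: 0.574
```

Run:
```python
from h import *
from led import *
s=r.sense();print(s['tcp_pos'],L(s['tcp_pos']),np.degrees(np.arctan2(-s['ee_rot'][0,1],s['ee_rot'][1,1])),s['wrist_force'],s['gripper_width']*.087)
im=r.capture('wrist');cv2.imwrite('pics/w1.png',im[:,:,::-1])
```

```text
[0.49074766 0.02625142 0.12990947] [-0.05815878  0.02245854] 11.936921615621824 [ 0.46271222 -0.02877541  1.05201655] 0.049900426922154024
```

View pics/w1.png

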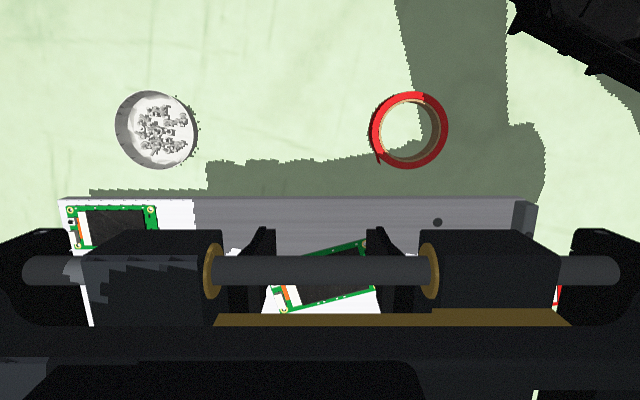

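The wrist view shows the ledge front edge at row 200. The board is between the fingers around (325,275), the small board is at (115,225) and clear, and the dish and tape are clear too. I'll descend in front of the board.

Call:
{"api": "move_arm", "payload": {"increments": [0, 0, 0, 0.03, 0.002, 0.002, 0.05, 0, 0, 0, 0.06, 0.002, 0.002, 0.05, 0, 0, 0, 0.07, 0.002, 0.002, 0.05, 0, 0, 0, 0.075, 0.002, 0.002, 0.05, 0, 0, 0, 0.078, 0.002, 0.002, 0.05, 0, 0, 0, 0.078, 0.002, 0.002, 0.05, 0, 0, 0, 0.078, 0.002, 0.002, 0.05]}}

```text
time_s: 2.57
tcp_pos: [0.494, 0.0291, 0.054]
ee_rot: [[0.003, -0.206, 0.978], [0.001, 0.978, 0.206], [-1.0, 0.0, 0.003]]
wrist_force: [0.1, 0.7, -0.1]
gripper_width: 0.577
```

```bash
cat > st.py <<'E'
from h import *
from led import *
s=r.sense();print(s['time_s'],s['tcp_pos'].round(4),'L',L(s['tcp_pos']).round(4),np.degrees(np.arctan2(-s['ee_rot'][0,1],s['ee_rot'][1,1])).round(2),'F',(s['wrist_force'][:2]@np.c_[ex,ey]).round(2),s['wrist_force'][2].round(2),s['gripper_width']*.087)
E
python3 st.py
python3 - <<'E'
from h import *
im=r.capture('top');cv2.imwrite('pics/t1.png',cv2.resize(im[140:280,200:440,::-1],None,fx=3.3,fy=3.3,interpolation=cv2.INTER_CUBIC))
E
```

```text
2.5667 [0.494  0.0291 0.054 ] L [-0.0544  0.0246] 11.91 F [0.26 0.62] -0.15 0.05017194615317449
```

View pics/t1.png

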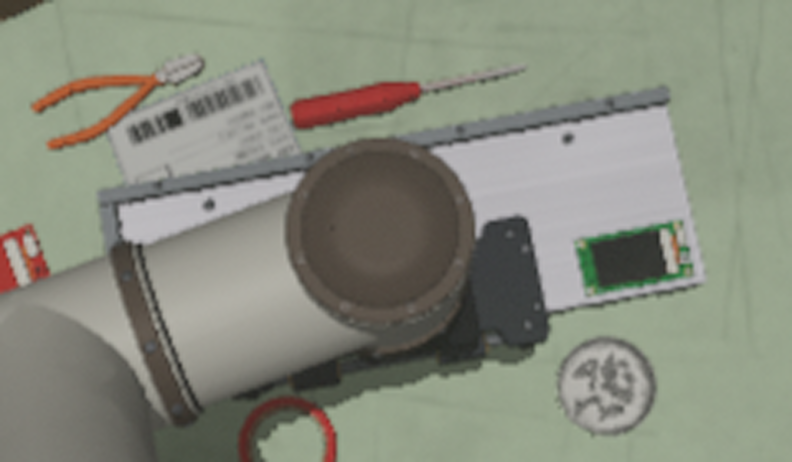

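Call:
{"api": "move_arm", "payload": {"increments": [0, 0, 0, 0.0025, 0, 0, 0.05, 0, 0, 0, 0.0025, 0, 0, 0.05, 0, 0, 0, 0.0025, 0, 0, 0.05]}}

```text
time_s: 2.87
tcp_pos: [0.4928, 0.0289, 0.0504]
ee_rot: [[0.001, -0.206, 0.979], [0.0, 0.979, 0.206], [-1.0, 0.0, 0.001]]
wrist_force: [0.2, -0.4, -0.8]
gripper_width: 0.579
```

```bash
python3 st.py
python3 - <<'E'
from h import *
im=r.capture('wrist');cv2.imwrite('pics/w2.png',im[:,:,::-1])
im=r.capture('scene');cv2.imwrite('pics/s2.png',cv2.resize(im[110:290,220:420,::-1],None,fx=3.3,fy=3.3,interpolation=cv2.INTER_CUBIC))
E
python3 st.py
```

```text
2.8667 [0.4928 0.0289 0.0504] L [-0.0556  0.0246] 11.9 F [ 0.14 -0.47] -0.81 0.05034405309384624
2.9667 [0.4928 0.0289 0.0502] L [-0.0556  0.0247] 11.91 F [ 0.03 -0.14] -0.61 0.05011164749320152
```

View pics/w2.png

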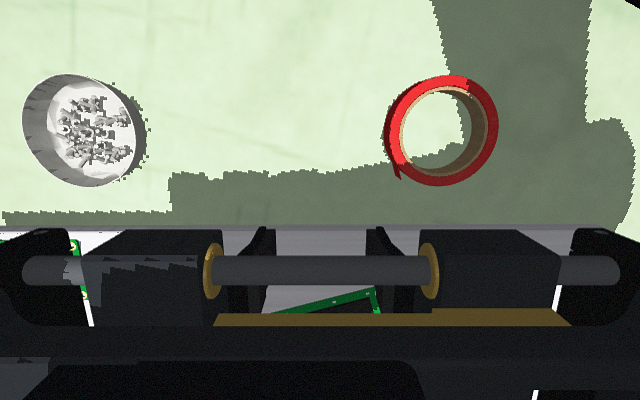

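View pics/s2.png

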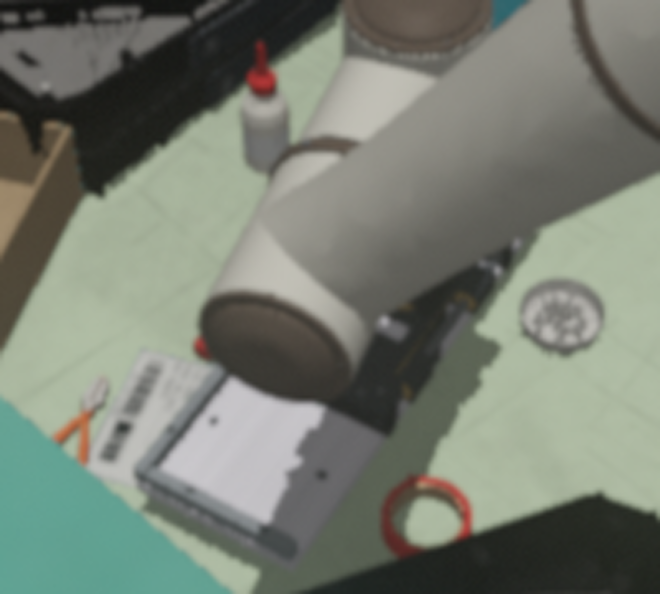

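The wrist view shows the board edge (270–380, 290–315) just behind the fingers. The fingertips are 2.3 mm above the plate. I'll push back now.

Call:
{"api": "move_arm", "payload": {"increments": [0, 0, 0, 0, 0, 0.006, 0.05, 0, 0, 0, 0, 0, 0.012, 0.05, 0, 0, 0, 0, 0, 0.016, 0.05, 0, 0, 0, 0, 0, 0.02, 0.05, 0, 0, 0, 0, 0, 0.024, 0.05, 0, 0, 0, 0, 0, 0.028, 0.05, 0, 0, 0, 0, 0, 0.032, 0.05, 0, 0, 0, 0, 0, 0.035, 0.05, 0, 0, 0, 0, 0, 0.038, 0.05, 0, 0, 0, 0, 0, 0.041, 0.05, 0, 0, 0, 0, 0, 0.043, 0.05, 0, 0, 0, 0, 0, 0.045, 0.05]}}

```text
time_s: 3.97
tcp_pos: [0.5369, 0.0381, 0.05]
ee_rot: [[-0.0, -0.206, 0.979], [-0.0, 0.979, 0.206], [-1.0, -0.0, -0.0]]
wrist_force: [0.6, 0.0, 0.4]
gripper_width: 0.577
```

```bash
python3 st.py
python3 - <<'E'
from h import *
im=r.capture('wrist');cv2.imwrite('pics/w3.png',im[:,:,::-1])
E
```

```text
3.9667 [0.5369 0.0381 0.05  ] L [-0.0106  0.0247] 11.9 F [ 0.58 -0.07] 0.43 0.05016159266931425
```

View pics/w3.png

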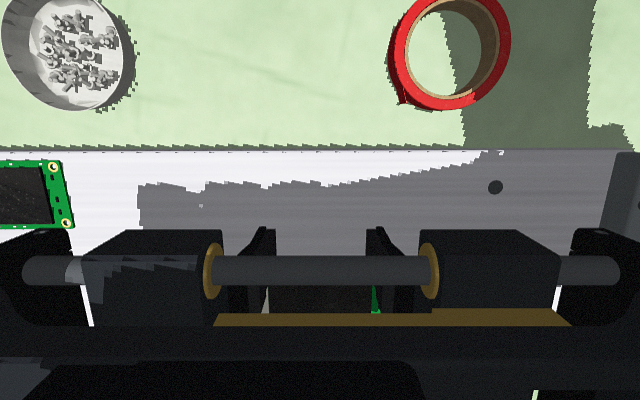

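Run:
```python
import cv2
im=cv2.imread('pics/w3.png');cv2.imwrite('pics/w3z.png',cv2.resize(im[220:330,220:420],None,fx=4,fy=4,interpolation=cv2.INTER_CUBIC)*1)
from h import *
from led import *
C=cam('wrist')
for uv in [(376,312),(376,285),(270,312),(270,285),(320,283)]: print(uv,L(ray(C,uv,.046))[0].round(4))
for x in(.006,.0,-.005,.01):print(x,proj(C,np.r_[W(x,.025),.046]).round(0))
```

```text
(376, 312) [0.0307 0.0569]
(376, 285) [0.0132 0.0561]
(270, 312) [ 0.0308 -0.0043]
(270, 285) [ 0.0134 -0.0037]
(320, 283) [0.012  0.0245]
0.006 [[321. 273.]]
0.0 [[321. 264.]]
-0.005 [[321. 255.]]
0.01 [[321. 280.]]
```

View pics/w3z.png

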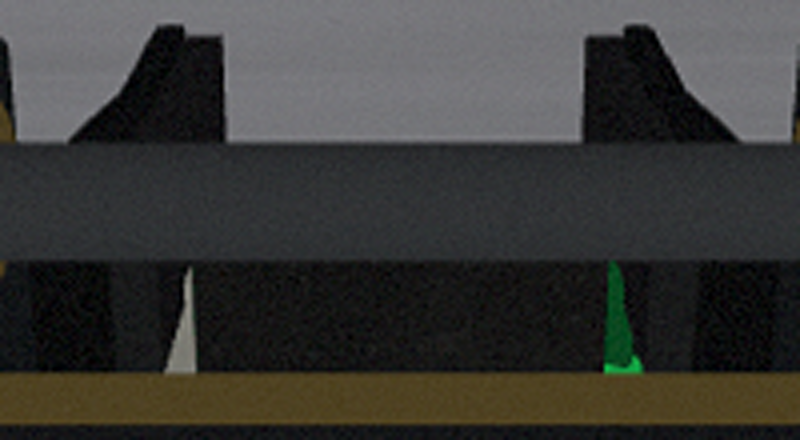

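Only the board's middle shows between the fingers. Its display sides at columns 268 and 371 run straight, so the board is square to the fingers. I'll carry on to the fence.

Call:
{"api": "move_arm", "payload": {"increments": [0, 0, 0, 0, 0, 0.002, 0.05, 0, 0, 0, 0, 0, 0.004, 0.05, 0, 0, 0, 0, 0, 0.005, 0.05, 0, 0, 0, 0, 0, 0.006, 0.05, 0, 0, 0, 0, 0, 0.007, 0.05, 0, 0, 0, 0, 0, 0.007, 0.05]}}

```text
time_s: 4.52
tcp_pos: [0.5437, 0.0396, 0.05]
ee_rot: [[-0.0, -0.206, 0.978], [-0.0, 0.978, 0.206], [-1.0, -0.0, -0.0]]
wrist_force: [-0.5, -0.3, 0.1]
gripper_width: 0.573
```

```bash
python3 st.py
```

```text
4.5167 [0.5437 0.0396 0.05  ] L [-0.0036  0.0247] 11.91 F [-0.53 -0.2 ] 0.07 0.04985475478187972
```

Call:
{"api": "move_arm", "payload": {"increments": [0, 0, 0, 0, 0, 0.0005, 0.05, 0, 0, 0, 0, 0, 0.001, 0.05, 0, 0, 0, 0, 0, 0.001, 0.05]}}

```text
time_s: 4.77
tcp_pos: [0.5439, 0.0396, 0.05]
ee_rot: [[-0.002, -0.206, 0.978], [-0.0, 0.978, 0.206], [-1.0, -0.0, -0.002]]
wrist_force: [-2.1, 0.4, 1.1]
gripper_width: 0.576
```

Call:
{"api": "move_arm", "payload": {"increments": [0, 0, 0, 0, 0, 0.0005, 0.05, 0, 0, 0, 0, 0, 0.001, 0.05, 0, 0, 0, 0, 0, 0.001, 0.05]}}

```text
time_s: 5.02
tcp_pos: [0.544, 0.0395, 0.0498]
ee_rot: [[-0.004, -0.206, 0.979], [-0.001, 0.979, 0.206], [-1.0, -0.0, -0.004]]
wrist_force: [-5.0, -1.4, 3.7]
gripper_width: 0.572
```

Contact with the fence is confirmed: −5 N at x = −3.3 mm, where −3.5 was expected. I'll back off, lift, move to the left end with the fingers shut, and look.

Call:
{"api": "move_arm", "payload": {"increments": [0, 0, 0, 0, 0, -0.01, 0.05, 0, 0, 0, 0, 0, -0.015, 0.05, 0, 0, 0, -0.04, 0, -0.015, 0.05, 0, 0, 0, -0.08, 0, -0.015, 0.0, 0, 0, 0, -0.1, 0.03, 0, 0.0, 0, 0, 0, -0.1, 0.06, 0, 0.0, 0, 0, 0, -0.1, 0.09, 0, 0.0, 0, 0, 0, -0.1, 0.09, 0, 0.0, 0, 0, 0, -0.1, 0.09, 0, 0.0]}}

```text
time_s: 5.77
tcp_pos: [0.5269, 0.1295, 0.1504]
ee_rot: [[0.002, -0.209, 0.978], [0.001, 0.978, 0.209], [-1.0, 0.001, 0.002]]
wrist_force: [0.2, -0.1, -0.9]
gripper_width: 0.21
```

```bash
python3 st.py
python3 - <<'E'
from h import *
im=r.capture('wrist');cv2.imwrite('pics/w4.png',im[:,:,::-1])
im=r.capture('top');cv2.imwrite('pics/t4.png',cv2.resize(im[140:280,200:440,::-1],None,fx=3.3,fy=3.3,interpolation=cv2.INTER_CUBIC))
E
```

```text
5.7667 [0.5269 0.1295 0.1504] L [-0.0016  0.1161] 12.05 F [ 0.15 -0.12] -0.9 0.018234559632646006
```

View pics/w4.png

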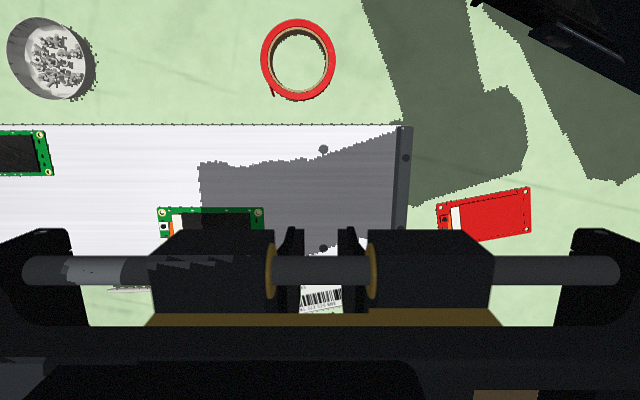

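View pics/t4.png

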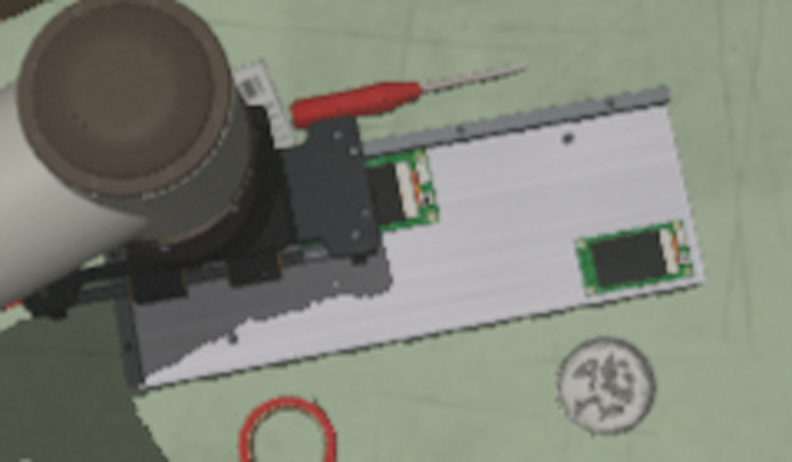

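The top view shows the board against the fence with its right end at about (437,195) of the crop. In the wrist view its front edge runs level from (158,208) to (263,208), parallel to the ledge edge. I'll compute its place.

```bash
python3 - <<'E'
from h import *
from led import *
C=cam('wrist')
im=cv2.cvtColor(cv2.imread('pics/w4.png'),cv2.COLOR_BGR2RGB);h=cv2.cvtColor(im,cv2.COLOR_RGB2HSV)
m=((h[:,:,0]>45)&(h[:,:,0]<80)&(h[:,:,1]>150)).astype(np.uint8)
m[:195]=0;m[240:]=0;m[:,:150]=0;m[:,280:]=0
fr=[(u,np.where(m[:,u])[0][0]-.5) for u in range(165,258) if m[:,u].any()]
d,o=fit(C,fr,.046);print('front edge ang',np.degrees(np.arctan2(d[1],d[0])).round(2),'ledge ang -78.1; x=',L(o))
u=np.where(m.any(0))[0];v=215;uu=np.where(m[v])[0];print(u.min(),u.max(),uu.min(),uu.max(),L(ray(C,[(uu.min()-.5,v),(uu.max()+.5,v)],.046)).round(4))
E
python3 st.py
```

```text
front edge ang -78.04 ledge ang -78.1; x= [0.00641174 0.01497735]
157 263 158 263 [[ 0.0133 -0.0262]
 [ 0.013   0.0654]]
5.8667 [0.5269 0.1279 0.15  ] L [-0.002   0.1145] 11.91 F [ 0.22 -0.21] -0.31 0.010057360313324706
```

Board is flush (front edge at x = 6.4 mm, angle within 0.1°), spanning y from −26 to 67 mm. I'll go down behind its left end.

Call:
{"api": "move_arm", "payload": {"increments": [0, 0, 0, 0, 0, 0.0325, 0.0, 0, 0, 0, 0.03, 0, 0.0325, 0.0, 0, 0, 0, 0.06, 0, 0.0325, 0.0, 0, 0, 0, 0.085, 0, 0.0325, 0.0, 0, 0, 0, 0.095, 0, 0.0325, 0.0, 0, 0, 0, 0.0995, 0, 0.0325, 0.0, 0, 0, 0, 0.0995, 0, 0.0325, 0.0, 0, 0, 0, 0.0995, 0, 0.0325, 0.0]}}

```text
time_s: 6.53
tcp_pos: [0.56, 0.1348, 0.0518]
ee_rot: [[0.003, -0.206, 0.979], [0.001, 0.979, 0.206], [-1.0, 0.0, 0.003]]
wrist_force: [0.6, -0.2, 0.6]
gripper_width: 0.008
```

```bash
python3 st.py
python3 - <<'E'
from h import *
im=r.capture('wrist');cv2.imwrite('pics/w5.png',im[:,:,::-1])
im=r.capture('top');cv2.imwrite('pics/t5.png',cv2.resize(im[140:280,200:440,::-1],None,fx=3.3,fy=3.3,interpolation=cv2.INTER_CUBIC))
E
```

```text
6.5333 [0.56   0.1348 0.0518] L [0.0318 0.1146] 11.9 F [ 0.54 -0.33] 0.56 0.0006674634638179636
```

View pics/w5.png

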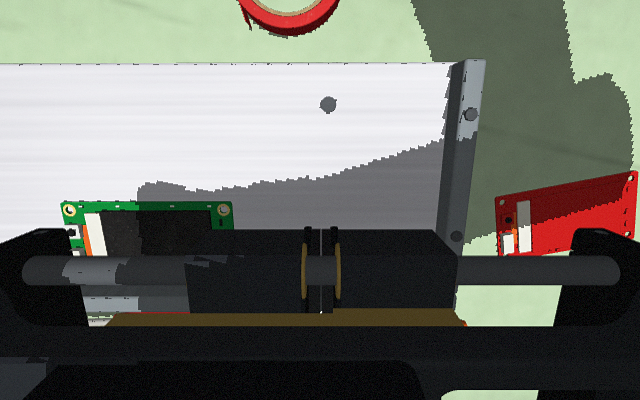

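The wrist view shows the board's trailing front corner at (233,205) and the shut fingers at column 321, clear of it. I'll slide along the fence.

Call:
{"api": "move_arm", "payload": {"increments": [0, 0, 0, 0, -0.01, 0, 0.0, 0, 0, 0, 0, -0.02, 0, 0.0, 0, 0, 0, 0, -0.026, 0, 0.0, 0, 0, 0, 0, -0.03, 0, 0.0, 0, 0, 0, 0, -0.035, 0, 0.0, 0, 0, 0, 0, -0.04, 0, 0.0, 0, 0, 0, 0, -0.046, 0.0002, 0.0, 0, 0, 0, 0, -0.052, 0.0004, 0.0, 0, 0, 0, 0, -0.058, 0.0006, 0.0, 0, 0, 0, 0, -0.062, 0.0008, 0.0, 0, 0, 0, 0, -0.066, 0.001, 0.0, 0, 0, 0, 0, -0.068, 0.001, 0.0]}}

```text
time_s: 7.63
tcp_pos: [0.5739, 0.0679, 0.0505]
ee_rot: [[-0.0, -0.206, 0.979], [-0.0, 0.979, 0.206], [-1.0, -0.0, -0.0]]
wrist_force: [-0.6, -0.7, 0.1]
gripper_width: 0.005
```

```bash
python3 st.py
python3 - <<'E'
from h import *
im=r.capture('wrist');cv2.imwrite('pics/w6.png',im[:,:,::-1])
E
```

```text
7.6333 [0.5739 0.0679 0.0505] L [0.0318 0.0462] 11.88 F [-0.73 -0.53] 0.07 0.00044257761955170956
```

View pics/w6.png

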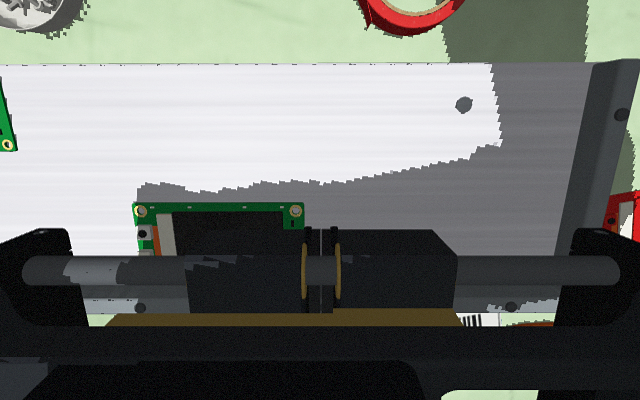

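```bash
cat > bd.py <<'E'
import sys
from h import *
from led import *
def board(im,C,rows=(195,240),cols=(60,312)):
    h=cv2.cvtColor(im,cv2.COLOR_RGB2HSV)
    m=((h[:,:,0]>45)&(h[:,:,0]<80)&(h[:,:,1]>150)).astype(np.uint8)
    k=np.zeros_like(m);k[rows[0]:rows[1],cols[0]:cols[1]]=m[rows[0]:rows[1],cols[0]:cols[1]];m=k
    u=np.where(m.any(0))[0];a,b=u.min(),u.max()
    fr=[(q,np.where(m[:,q])[0][0]-.5) for q in range(a+6,b-6) if m[:,q].any()]
    d,o=fit(C,fr,.046);
    v=np.where(m[:,b-3])[0].mean()
    w=L(ray(C,[(a-.5,v),(b+.5,v)],.046))
    print('front ang rel',np.degrees(np.arctan2(d[1],d[0])).round(2)+78.06,'x',L(o)[0].round(4),'lead/trail y',w[:,1].round(4),'len',(w[1]-w[0]).round(4),a,b)
if __name__=='__main__':
    im=r.capture('wrist');C=cam('wrist');cv2.imwrite('pics/%s.png'%sys.argv[1],im[:,:,::-1]);board(im,C)
E
python3 - <<'E'
from bd import *
board(cv2.cvtColor(cv2.imread('pics/w6.png'),cv2.COLOR_BGR2RGB),cam('wrist'))
E
```

```text
front ang rel -0.020004272 x 0.0071 lead/trail y [nan nan] len [nan nan] 61 311bd.py:11: RuntimeWarning: Mean of empty slice.
  v=np.where(m[:,b-3])[0].mean()
  ret = ret.dtype.type(ret / rcount)
```

```bash
sed -i "s/;m=k$/;n,l,st,_=cv2.connectedComponentsWithStats(k);m=(l==1+np.argmax(st[1:,4])).astype(np.uint8)/; s/v=np.where(m\[:,b-3\])\[0\].mean()/v=np.where(m[:,b-8])[0].mean()/" bd.py
python3 - <<'E'
from bd import *
board(cv2.cvtColor(cv2.imread('pics/w6.png'),cv2.COLOR_BGR2RGB),cam('wrist'))
E
```

```text
front ang rel -0.020004272 x 0.0071 lead/trail y [-0.0546  0.0376] len [-0.0002  0.0922] 132 304
```

Call:
{"api": "move_arm", "payload": {"increments": [0, 0, 0, 0, -0.004, 0, 0.0, 0, 0, 0, 0, -0.01, 0, 0.0, 0, 0, 0, 0, -0.016, 0, 0.0, 0, 0, 0, 0, -0.022, 0.0003, 0.0, 0, 0, 0, 0, -0.028, 0.0006, 0.0, 0, 0, 0, 0, -0.034, 0.0006, 0.0, 0, 0, 0, 0, -0.04, 0.0006, 0.0, 0, 0, 0, 0, -0.046, 0.0008, 0.0, 0, 0, 0, 0, -0.052, 0.0008, 0.0, 0, 0, 0, 0, -0.058, 0.001, 0.0, 0, 0, 0, 0, -0.063, 0.001, 0.0, 0, 0, 0, 0, -0.066, 0.001, 0.0]}}

```text
time_s: 8.68
tcp_pos: [0.5886, 0.0034, 0.0506]
ee_rot: [[0.0, -0.206, 0.979], [-0.0, 0.979, 0.206], [-1.0, -0.0, 0.0]]
wrist_force: [-0.5, 0.0, -0.1]
gripper_width: 0.007
```

```bash
python3 st.py; python3 bd.py w7
```

```text
8.6833 [0.5886 0.0034 0.0506] L [ 0.0329 -0.0199] 11.88 F [-0.47  0.14] -0.15 0.000643697014733474
front ang rel -0.02999878 x 0.0077 lead/trail y [-0.121  -0.0292] len [-0.0002  0.0918] 132 303
```

View pics/w7.png

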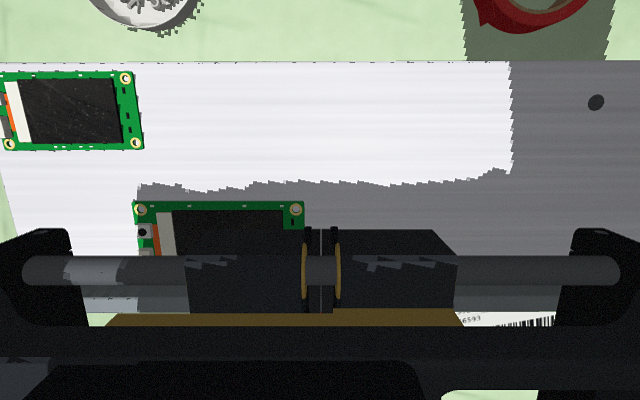

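```bash
cat > gap.py <<'E'
from bd import *
def gap(name,C=None,cols=range(160,290),fcols=range(150,480)):
    im=cv2.cvtColor(cv2.imread(f'pics/{name}.png'),cv2.COLOR_BGR2RGB);C=C or cam('wrist')
    h=cv2.cvtColor(im,cv2.COLOR_RGB2HSV)
    g=cv2.GaussianBlur(h[:,:,1],(1,5),0).astype(int)
    fr=[]
    for u in fcols:
        c=np.where(h[30:100,u,1]<16)[0]
        if len(c): fr.append((u,30+c[0]-.5))
    d,o=fit(C,fr,.04)
    m=((h[:,:,0]>45)&(h[:,:,0]<80)&(h[:,:,1]>150))
    b=[(u,195+np.where(m[195:240,u])[0][0]-.5) for u in cols if m[195:240,u].any()]
    d2,o2=fit(C,b,.046)
    n=np.array([-d[1],d[0]]);print(name,'front ang',np.degrees(np.arctan2(d[1],d[0])).round(2),'board ang',np.degrees(np.arctan2(d2[1],d2[0])).round(2),'gap mm',abs((o2-o)@n)*1e3, np.median([p[1] for p in fr]))
if __name__=='__main__': gap(sys.argv[1])
E
python3 - <<'E'
from gap import *
gap('w6');gap('w7')
E
```

```text
w6 front ang -77.83 board ang -78.09 gap mm 68.79473 62.5
w7 front ang -77.85 board ang -78.09 gap mm 69.04001 60.5
```

The board stays square: front edge parallel within 0.3°, and the 69 mm gap to the ledge front corresponds to flush once scaled. Next leg.

Call:
{"api": "move_arm", "payload": {"increments": [0, 0, 0, 0, -0.004, 0, 0.0, 0, 0, 0, 0, -0.01, 0, 0.0, 0, 0, 0, 0, -0.016, 0, 0.0, 0, 0, 0, 0, -0.022, 0.0003, 0.0, 0, 0, 0, 0, -0.028, 0.0006, 0.0, 0, 0, 0, 0, -0.034, 0.0006, 0.0, 0, 0, 0, 0, -0.04, 0.0006, 0.0, 0, 0, 0, 0, -0.046, 0.0008, 0.0, 0, 0, 0, 0, -0.052, 0.0008, 0.0, 0, 0, 0, 0, -0.058, 0.001, 0.0, 0, 0, 0, 0, -0.063, 0.001, 0.0, 0, 0, 0, 0, -0.066, 0.001, 0.0]}}

```text
time_s: 9.73
tcp_pos: [0.6031, -0.0611, 0.0505]
ee_rot: [[0.0, -0.206, 0.979], [-0.0, 0.979, 0.206], [-1.0, -0.0, 0.0]]
wrist_force: [-0.5, 0.6, 0.4]
gripper_width: 0.005
```

```bash
python3 st.py; python3 bd.py w8; python3 gap.py w8;python3 - <<'E'
from h import *
im=r.capture('top');cv2.imwrite('pics/t8.png',cv2.resize(im[140:280,200:440,::-1],None,fx=3.3,fy=3.3,interpolation=cv2.INTER_CUBIC))
E
```

```text
9.7333 [ 0.6031 -0.0611  0.0505] L [ 0.034 -0.086] 11.88 F [-0.39  0.65] 0.41 0.0004712016239256141
front ang rel -0.02999878 x 0.0077 lead/trail y [-0.1868 -0.0947] len [-0.0002  0.0921] 132 304
w8 front ang -77.87 board ang -78.09 gap mm 68.83719 59.5
```

View pics/w8.png

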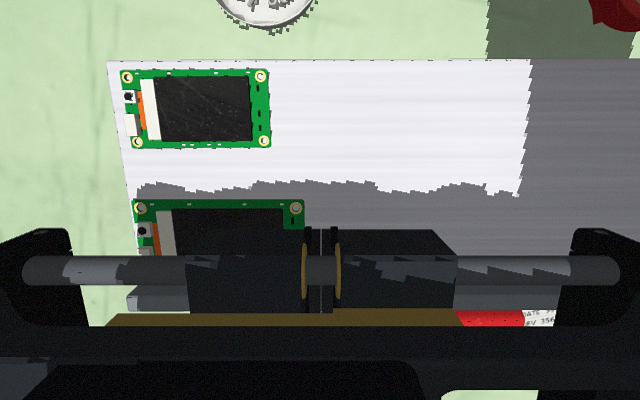

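View pics/t8.png

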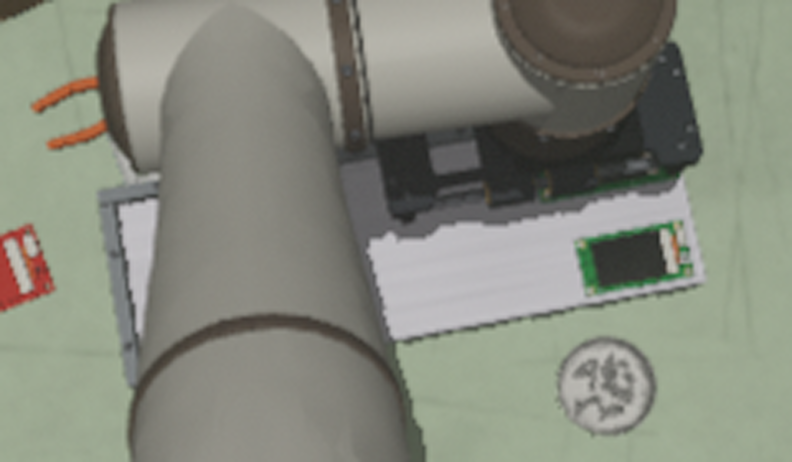

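The leading edge (col 132) is now level with the plate end, whose line runs from (107,62) to (131,190). The small board is untouched. About 33 mm to go; I'll do 28 mm and then check.

Call:
{"api": "move_arm", "payload": {"increments": [0, 0, 0, 0, -0.004, 0, 0.0, 0, 0, 0, 0, -0.009, 0.0002, 0.0, 0, 0, 0, 0, -0.014, 0.0004, 0.0, 0, 0, 0, 0, -0.019, 0.0005, 0.0, 0, 0, 0, 0, -0.023, 0.0006, 0.0, 0, 0, 0, 0, -0.026, 0.0006, 0.0, 0, 0, 0, 0, -0.028, 0.0006, 0.0, 0, 0, 0, 0, -0.028, 0.0006, 0.0]}}

```text
time_s: 10.5
tcp_pos: [0.6095, -0.0881, 0.0505]
ee_rot: [[0.0, -0.206, 0.979], [-0.0, 0.979, 0.206], [-1.0, -0.0, 0.0]]
wrist_force: [0.3, 0.5, 1.1]
gripper_width: 0.007
```

```bash
python3 st.py; python3 bd.py w9; python3 gap.py w9
python3 - <<'E'
from h import *
im=r.capture('scene');cv2.imwrite('pics/s9.png',cv2.resize(im[110:290,220:420,::-1],None,fx=3.3,fy=3.3,interpolation=cv2.INTER_CUBIC))
E
```

```text
10.5 [ 0.6095 -0.0881  0.0505] L [ 0.0347 -0.1137] 11.88 F [0.36 0.44] 1.08 0.0006124472784280776
front ang rel -0.010002136 x 0.0079 lead/trail y [-0.2147 -0.1226] len [-0.0002  0.0922] 131 303
w9 front ang -77.8 board ang -78.07 gap mm 68.76685 57.5
```

View pics/w9.png

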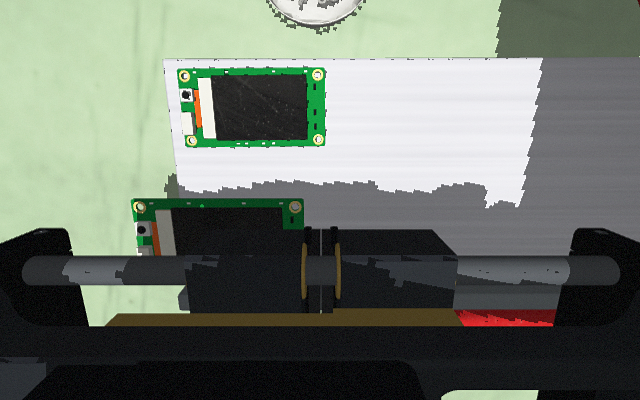

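View pics/s9.png

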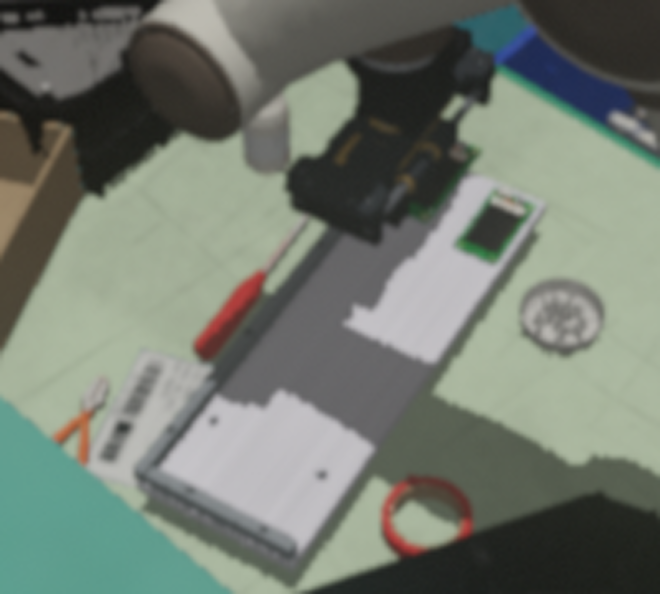

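Run:
```python
from bd import *
im=cv2.cvtColor(cv2.imread('pics/w9.png'),cv2.COLOR_BGR2RGB);C=cam('wrist');h=cv2.cvtColor(im,cv2.COLOR_RGB2HSV)
p=[]
for v in list(range(66,170)):
    c=np.where(h[v,150:200,1]<18)[0]
    if len(c):p.append((150+c[0]-.5,v))
d,o=fit(C,p,.04);a=np.degrees(np.arctan2(d[1],d[0]));print('end ang',a,o,L(o))
n=np.array([-d[1],d[0]])
for uv in [(131,204),(131,212),(132,225),(304.5,208)]:
    q=ray(C,uv,.046)[0,:2];print(uv,(q-o)@n*1e3)
```

```text
end ang 12.220739 [ 0.56073004 -0.17658637] [-0.03113485 -0.19040388]
(131, 204) -22.89096937918289
(131, 212) -23.604809959724555
(132, 225) -24.250927586216477
(304.5, 208) 68.28800689546307
```

Overhang is now about 25 mm by both measures, and a third of the length is 31 mm, so 6 mm more.

Call:
{"api": "move_arm", "payload": {"increments": [0, 0, 0, 0, -0.002, 0, 0.0, 0, 0, 0, 0, -0.004, 0, 0.0, 0, 0, 0, 0, -0.005, 0, 0.0, 0, 0, 0, 0, -0.006, 0, 0.0, 0, 0, 0, 0, -0.006, 0, 0.0]}}

```text
time_s: 11.02
tcp_pos: [0.6107, -0.0936, 0.0506]
ee_rot: [[0.0, -0.206, 0.979], [-0.0, 0.979, 0.206], [-1.0, -0.0, 0.0]]
wrist_force: [-0.1, 0.5, 0.5]
gripper_width: 0.008
```

Call:
{"api": "move_arm", "payload": {"increments": [0, 0, 0, 0, 0.008, 0, 0.0, 0, 0, 0, 0, 0.02, 0, 0.0, 0, 0, 0, -0.03, 0.03, 0, 0.0, 0, 0, 0, -0.07, 0.03, 0, 0.0, 0, 0, 0, -0.11, 0.03, 0, 0.0, 0, 0, 0, -0.14, 0.06, -0.03, 0.0, 0, 0, 0, -0.14, 0.09, -0.06, 0.0, 0, 0, 0, -0.14, 0.12, -0.09, 0.0, 0, 0, 0, -0.14, 0.15, -0.12, 0.0, 0, 0, 0, -0.14, 0.18, -0.15, 0.0, 0, 0, 0, -0.14, 0.21, -0.17, 0.0, 0, 0, 0, -0.14, 0.21, -0.17, 0.0]}}

```text
time_s: 12.02
tcp_pos: [0.3961, 0.0792, 0.1906]
ee_rot: [[-0.001, -0.211, 0.977], [0.001, 0.977, 0.211], [-1.0, 0.001, -0.001]]
wrist_force: [-0.2, 0.1, -1.3]
gripper_width: 0.004
```

```bash
python3 st.py
python3 - <<'E'
from h import *
for n in('top','scene','wrist'):
    im=r.capture(n);cv2.imwrite(f'pics/{n}10.png',im[:,:,::-1])
    if n=='top':cv2.imwrite('pics/t10.png',cv2.resize(im[140:280,200:440,::-1],None,fx=3.3,fy=3.3,interpolation=cv2.INTER_CUBIC))
    if n=='scene':cv2.imwrite('pics/s10.png',cv2.resize(im[110:290,220:420,::-1],None,fx=3.3,fy=3.3,interpolation=cv2.INTER_CUBIC))
E
```

```text
12.0167 [0.3961 0.0792 0.1906] L [-0.14    0.0936] 12.21 F [-0.16  0.16] -1.31 0.00030821844927482467
```

View pics/t10.png

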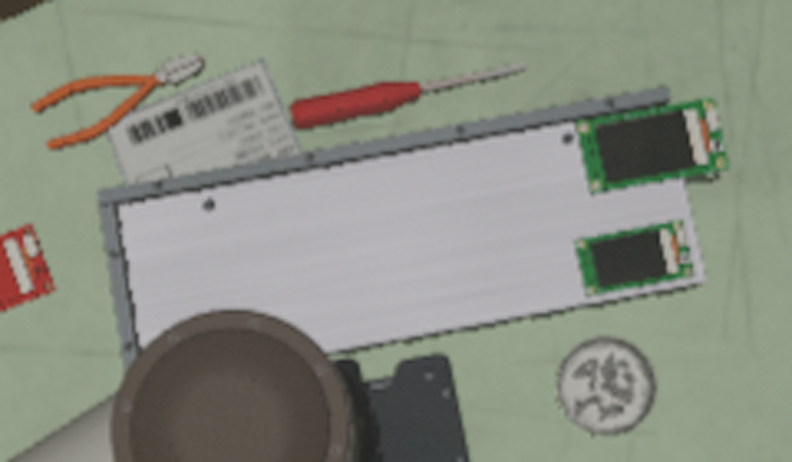

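View pics/s10.png

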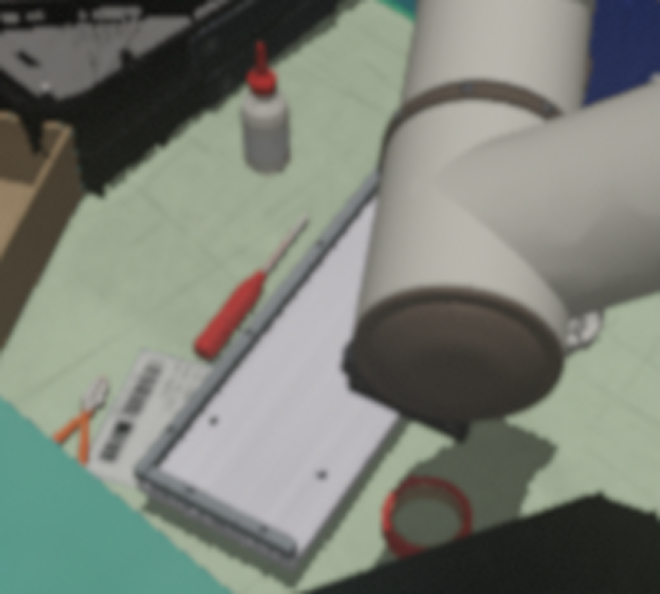

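View pics/wrist10.png

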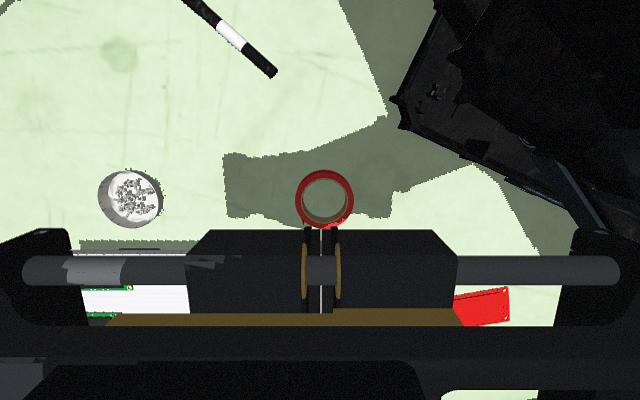

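The top view shows the board along the fence, with its right end past the plate end (crop about (728,165) against the end line at about (683,180)). The small board, dish, tape, screwdriver and cutters are where they were. I'll measure.

Run:
```python
from h import *
from led import *
C=cam('top')
def objs(f):
    im=cv2.cvtColor(cv2.imread(f),cv2.COLOR_BGR2RGB).astype(int)
    hs=cv2.cvtColor(im.astype(np.uint8),cv2.COLOR_RGB2HSV)
    m=(((hs[:,:,1]>75)&(hs[:,:,0]>40)&(hs[:,:,0]<85))|(im.max(2)<75)).astype(np.uint8)
    z=np.zeros_like(m);z[165:232,280:430]=m[165:232,280:430]
    z=cv2.morphologyEx(z,cv2.MORPH_OPEN,np.ones((4,4)))
    z=cv2.morphologyEx(z,cv2.MORPH_CLOSE,np.ones((9,9)))
    for c in cv2.findContours(z,cv2.RETR_EXTERNAL,cv2.CHAIN_APPROX_NONE)[0]:
        if cv2.contourArea(c)<300: continue
        b=cv2.boxPoints(cv2.minAreaRect(c));w=L(ray(C,b,.046));e=w[1]-w[0];e2=w[2]-w[1]
        if np.linalg.norm(e2)>np.linalg.norm(e):e=e2
        print(f,b.round(1).tolist(),'L c',w.mean(0).round(4),'min',w.min(0).round(4),'max',w.max(0).round(4),'ang',np.degrees(np.arctan(-e[0]/e[1])).round(2))
objs('pics/top0.png');objs('pics/top10.png')
im=cv2.imread('pics/top10.png');cv2.imwrite('pics/z10.png',cv2.resize(im[160:235,360:430],None,fx=8,fy=8,interpolation=cv2.INTER_CUBIC))
```

```text
pics/top0.png [[375.5, 213.60000610351562], [400.1000061035156, 209.3000030517578], [403.0, 225.60000610351562], [378.3999938964844, 229.89999389648438]] L c [-0.0443 -0.139 ] min [-0.0624 -0.1666] max [-0.0263 -0.1115] ang -0.38
pics/top0.png [[287.0, 213.0], [315.3999938964844, 198.8000030517578], [324.79998779296875, 217.60000610351562], [296.3999938964844, 231.8000030517578]] L c [-0.0027  0.0345] min [-0.0341 -0.0043] max [0.029  0.0736] ang 16.54
pics/top10.png [[375.6000061035156, 213.10000610351562], [400.3999938964844, 209.3000030517578], [402.8999938964844, 225.8000030517578], [378.20001220703125, 229.60000610351562]] L c [-0.044  -0.1391] min [-0.0627 -0.1671] max [-0.0253 -0.1112] ang -1.65
pics/top10.png [[375.29998779296875, 176.6999969482422], [407.1000061035156, 170.39999389648438], [411.6000061035156, 192.89999389648438], [379.79998779296875, 199.1999969482422]] L c [ 0.0287 -0.1641] min [ 0.0028 -0.2   ] max [ 0.0548 -0.1284] ang 1.09
```

View pics/z10.png

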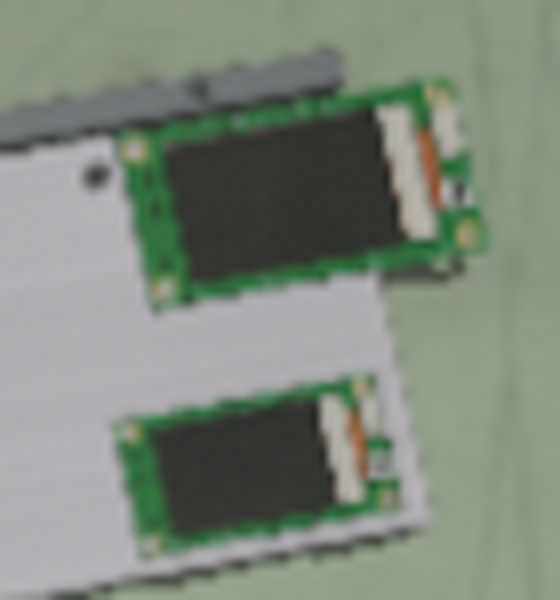

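The zoom shows the board's corners at (122,138), (152,308), (487,250) and (452,80), and the plate end line from (378,275) to (428,520). The board's back edge runs along the fence.

Run:
```python
from h import *
from led import *
C=cam('top')
f=lambda p:np.array(p)/8.+[360,160]-.44
w=L(ray(C,f([(122,138),(152,308),(487,250),(452,80)]),.046));print((w*1e3).round(1).tolist(),(w.mean(0)*1e3).round(1))
print('angles front/back',np.degrees(np.arctan2(-(w[1]-w[2])[0],(w[1]-w[2])[1])),np.degrees(np.arctan2(-(w[0]-w[3])[0],(w[0]-w[3])[1])))
print('end',(L(ray(C,f([(378,275),(428,520)]),.04))*1e3).round(1).tolist())
```

```text
[[53.5, -127.9], [5.8, -126.2], [5.0, -218.5], [53.0, -219.7]] [  29.3 -173.1]
angles front/back -0.5088170061476418 -0.27627867683456564
end [[4.7, -189.4], [-63.4, -188.0]]
```

Run:
```python
from gap import *
c=r.calibration('wrist')
def CC(p,yaw=11.9):
    a=np.radians(yaw);T=np.eye(4);T[:3,:3]=np.c_[[0,0,-1],[-np.sin(a),np.cos(a),0],[np.cos(a),np.sin(a),0]];T[:3,3]=p
    M=T@c['tool_from_camera'];K=cam('wrist')[0];return K,M[:3,:3],M[:3,3]
gap('w5',CC([.56,.1348,.0510]),range(80,220),range(20,440))
gap('w5',CC([.56,.1348,.0518]),range(80,220),range(20,440))
gap('w6',CC([.5739,.0679,.0505]))
gap('w9',CC([.6095,-.0881,.0505]),range(160,290),range(190,480))
```

```text
w5 front ang -78.04 board ang -78.06 gap mm 68.728386 62.5
w5 front ang -78.04 board ang -78.06 gap mm 69.06929 62.5
w6 front ang -77.79 board ang -78.06 gap mm 68.734 62.5
w9 front ang -77.78 board ang -78.06 gap mm 68.74665 57.5
```

Run:
```python
from station import r
print(r.finish_job(), r.sense()['time_s'])
```

```text
the job is handed in; nothing more can be done
the job is handed in; nothing more can be done
```

The larger board now lies flat along the back fence with about 31 mm (a third of its length) sticking out past the open end. I handed the job in at about 12 s on the robot's clock, with the arm lifted clear and touching nothing.

I pushed the board's front side square with two spread fingertips until it met the fence, at about 5 N. Then I slid it along the fence with shut fingers against its short side. It was never pinched or lifted.

**Last checks (top camera):**
- **Position:** the board's centre is at ledge (29, −173) mm. Flush would be x = 30.5 mm, so it reads about 1 mm off the fence, which is within the calibration error.
- **Fence gap during the slide:** the wrist camera's board-to-ledge-front distance stayed at 68.7 mm, the same as just after the press against the fence. The drawings imply 71 mm; that camera reads about 2 % short, which explains the difference.
- **Other things:** the small board is where it was to within a fraction of a millimetre. The tape, dish, screwdriver, cutters and glue look unmoved by eye; I did not measure them.

**Where the checks disagreed:** the board's angle to the fence read 0 to 0.5° depending on the view. At most that would be under 1 mm of gap at one end, so I did not press it again.

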